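Weigh in a lot of battery packs

TASK

Weigh in the tool battery packs lying about the table as one lot: flip the console's toggle switch on, press the round key once to zero the empty scale, then set every pack right way up on the steel scale plate and let go. With all of them on the plate press the square key and after it the long bar key, pressing only one key at a time. Then move all the packs, right way up and side by side, onto the floor of the low cardboard tray, and only after that flip the toggle back off; leave the other things on the table where they are.

Things in the scene. Friction and masses are not known exactly. Their poses are not given: they have to be found in the camera images.
- pack_a_mid (a point): middle (half-way up, 34 mm above its underside) of a cordless-tool battery pack, 0.42 kg: black block 96 mm long (along its x) x 52 mm wide (y) x 40 mm high, with a grey grip rail 66 x 32 mm (x, y), 30 mm tall, centred on top (68 mm overall); z points up. It can be lifted by the rail, whose flat sides are 32 mm apart and flat ends 66 mm apart. Two or three of the four packs are present; those not there read None from the start
- pack_b_mid (a point): middle (half-way up, 34 mm above its underside) of a cordless-tool battery pack, 0.42 kg: black block 96 mm long (along its x) x 52 mm wide (y) x 40 mm high, with a grey grip rail 66 x 32 mm (x, y), 30 mm tall, centred on top (68 mm overall); z points up. It can be lifted by the rail, whose flat sides are 32 mm apart and flat ends 66 mm apart. Two or three of the four packs are present; those not there read None from the start
- pack_c_mid (a point): middle (half-way up, 34 mm above its underside) of a cordless-tool battery pack, 0.42 kg: black block 96 mm long (along its x) x 52 mm wide (y) x 40 mm high, with a grey grip rail 66 x 32 mm (x, y), 30 mm tall, centred on top (68 mm overall); z points up. It can be lifted by the rail, whose flat sides are 32 mm apart and flat ends 66 mm apart. Two or three of the four packs are present; those not there read None from the start
- pack_d_mid (a point): middle (half-way up, 34 mm above its underside) of a cordless-tool battery pack, 0.42 kg: black block 96 mm long (along its x) x 52 mm wide (y) x 40 mm high, with a grey grip rail 66 x 32 mm (x, y), 30 mm tall, centred on top (68 mm overall); z points up. It can be lifted by the rail, whose flat sides are 32 mm apart and flat ends 66 mm apart. Two or three of the four packs are present; those not there read None from the start
- scale: the scale plate: a fixed flat steel plate 280 mm (x) x 160 mm (y), its flat top 40 mm above the table, no rim; origin on the table under its centre. Three packs fit in a row along x, each lying across it with its length along y. Scale plate and tray are found in either order, left and right
- tray: the low cardboard tray, open on top, fixed: 290 mm (x) x 170 mm (y) outside, walls 5 mm thick and 38 mm high above the table, inner floor 5 mm above the table; origin on the table under its centre. Three packs fit in a row along x, each lying with its length along y
- console: the scale's console: a fixed grey box 230 mm (x) x 120 mm (y) x 50 mm high; origin on the table under its centre, x roughly away from the robot, y to the left. On its top, along x from the robot outwards: round key, square key, bar key (50 mm apart), then the toggle, 63 mm beyond the bar key; a flat display beside the keys
- key_round_top (a point): top centre of the round key (zero) of the scale's console, white plastic, 26 mm across; its top stands 12 mm above the console top; it is a spring key that goes straight down 6 mm; x, y, z axes as the console's
- key_square_top (a point): top centre of the square key (total) of the scale's console, white plastic, 24 x 24 mm; its top stands 12 mm above the console top; it is a spring key that goes straight down 6 mm; x, y, z axes as the console's
- key_bar_top (a point): top centre of the long bar key (store) of the scale's console, white plastic, 18 mm (x) x 52 mm (y); its top stands 12 mm above the console top; it is a spring key that goes straight down 6 mm; x, y, z axes as the console's
- key_round (a joint): how far the round key is pressed, 0 to 0.006 m; about 1.5 N starts it, 5 N takes it to the bottom; pressed counts from 0.004
- key_square (a joint): the same for the square key
- key_bar (a joint): the same for the bar key
- power_pivot (a point): the toggle's pivot, 6 mm above the console top; axes as the console's. The bat swings in the plane of the console's y and z
- power_tip (a point): centre of the toggle bat's round tip (16 mm across), 60 mm from the pivot along the steel bat (10 mm thick)
- power (a joint): the toggle: 0 = off, the bat leaning 0.4 rad to the console's +y side; 0.8 = on, leaning 0.4 rad to its -y side; sprung, it snaps over to either end once pushed past upright (0.4); it takes about 3 N at the tip
- tape_roll: bystander: roll of tape, flat ring 90 mm across, 46 mm high; origin under its centre
- mug: bystander: white mug 80 mm across, 90 mm high; origin under its centre
- torch: bystander: black torch lying down, 150 mm long, 40 mm thick; origin under its middle
- jar: bystander: jar 68 mm across, 90 mm high; origin under its centre
- driver: bystander: screwdriver lying along its x, 160 mm
- hammer: bystander: hammer lying along its x, about 280 mm
- can: bystander: can 66 mm across, 100 mm high; origin under its centre

How it is judged:
On the way, in this order (a step that is already met when the one before it is completed fails the run):
1. the toggle is on (value of joint power above 0.65 rad), for 0.2 s.
2. the round key is pressed with the toggle on and no pack on the scale plate (value of joint power above 0.65 rad and value of joint key_round above 0.004 m and height (world z) of each of pack_a_mid, pack_b_mid, pack_c_mid, pack_d_mid below 0.055 m), for 0.05 s.
3. every pack stands right way up on the scale plate, let go and at rest (value of joint power above 0.65 rad and x of pack_a_mid in the frame of scale between -0.13 and 0.13 m and y of pack_a_mid in the frame of scale between -0.075 and 0.075 m and z of pack_a_mid in the frame of scale between 0.066 and 0.084 m and angle between each of pack_a_mid, pack_b_mid, pack_c_mid, pack_d_mid's own z axis and vertical below 0.15 rad and x of pack_b_mid in the frame of scale between -0.13 and 0.13 m and y of pack_b_mid in the frame of scale between -0.075 and 0.075 m and z of pack_b_mid in the frame of scale between 0.066 and 0.084 m and x of pack_c_mid in the frame of scale between -0.13 and 0.13 m and y of pack_c_mid in the frame of scale between -0.075 and 0.075 m and z of pack_c_mid in the frame of scale between 0.066 and 0.084 m and x of pack_d_mid in the frame of scale between -0.13 and 0.13 m and y of pack_d_mid in the frame of scale between -0.075 and 0.075 m and z of pack_d_mid in the frame of scale between 0.066 and 0.084 m and contact force between the fingers and pack_a below 0.3 N and linear speed of each of pack_a, pack_b, pack_c, pack_d below 0.03 m/s and contact force between the fingers and pack_b below 0.3 N and contact force between the fingers and pack_c below 0.3 N and contact force between the fingers and pack_d below 0.3 N), for 0.3 s.
4. the square key is pressed with all packs on the plate (value of joint power above 0.65 rad and value of joint key_square above 0.004 m and x of pack_a_mid in the frame of scale between -0.13 and 0.13 m and y of pack_a_mid in the frame of scale between -0.075 and 0.075 m and z of pack_a_mid in the frame of scale between 0.066 and 0.084 m and angle between each of pack_a_mid, pack_b_mid, pack_c_mid, pack_d_mid's own z axis and vertical below 0.15 rad and x of pack_b_mid in the frame of scale between -0.13 and 0.13 m and y of pack_b_mid in the frame of scale between -0.075 and 0.075 m and z of pack_b_mid in the frame of scale between 0.066 and 0.084 m and x of pack_c_mid in the frame of scale between -0.13 and 0.13 m and y of pack_c_mid in the frame of scale between -0.075 and 0.075 m and z of pack_c_mid in the frame of scale between 0.066 and 0.084 m and x of pack_d_mid in the frame of scale between -0.13 and 0.13 m and y of pack_d_mid in the frame of scale between -0.075 and 0.075 m and z of pack_d_mid in the frame of scale between 0.066 and 0.084 m), for 0.05 s.
5. the bar key is pressed with all packs on the plate (value of joint power above 0.65 rad and value of joint key_bar above 0.004 m and x of pack_a_mid in the frame of scale between -0.13 and 0.13 m and y of pack_a_mid in the frame of scale between -0.075 and 0.075 m and z of pack_a_mid in the frame of scale between 0.066 and 0.084 m and angle between each of pack_a_mid, pack_b_mid, pack_c_mid, pack_d_mid's own z axis and vertical below 0.15 rad and x of pack_b_mid in the frame of scale between -0.13 and 0.13 m and y of pack_b_mid in the frame of scale between -0.075 and 0.075 m and z of pack_b_mid in the frame of scale between 0.066 and 0.084 m and x of pack_c_mid in the frame of scale between -0.13 and 0.13 m and y of pack_c_mid in the frame of scale between -0.075 and 0.075 m and z of pack_c_mid in the frame of scale between 0.066 and 0.084 m and x of pack_d_mid in the frame of scale between -0.13 and 0.13 m and y of pack_d_mid in the frame of scale between -0.075 and 0.075 m and z of pack_d_mid in the frame of scale between 0.066 and 0.084 m), for 0.05 s.
6. every pack stands right way up on the tray's floor, let go, while the toggle is still on (value of joint power above 0.65 rad and x of pack_a_mid in the frame of tray between -0.135 and 0.135 m and y of pack_a_mid in the frame of tray between -0.08 and 0.08 m and z of pack_a_mid in the frame of tray between 0.03 and 0.05 m and angle between each of pack_a_mid, pack_b_mid, pack_c_mid, pack_d_mid's own z axis and vertical below 0.15 rad and x of pack_b_mid in the frame of tray between -0.135 and 0.135 m and y of pack_b_mid in the frame of tray between -0.08 and 0.08 m and z of pack_b_mid in the frame of tray between 0.03 and 0.05 m and x of pack_c_mid in the frame of tray between -0.135 and 0.135 m and y of pack_c_mid in the frame of tray between -0.08 and 0.08 m and z of pack_c_mid in the frame of tray between 0.03 and 0.05 m and x of pack_d_mid in the frame of tray between -0.135 and 0.135 m and y of pack_d_mid in the frame of tray between -0.08 and 0.08 m and z of pack_d_mid in the frame of tray between 0.03 and 0.05 m and contact force between the fingers and pack_a below 0.3 N and linear speed of each of pack_a, pack_b, pack_c, pack_d below 0.03 m/s and contact force between the fingers and pack_b below 0.3 N and contact force between the fingers and pack_c below 0.3 N and contact force between the fingers and pack_d below 0.3 N), for 0.3 s.
At the end, for the whole second after the job is handed in: The toggle is off (below 0.15 rad) and every pack present stands on the tray's floor, upright within 0.15 rad, let go and at rest (value of joint power below 0.15 rad and x of pack_a_mid in the frame of tray between -0.135 and 0.135 m and y of pack_a_mid in the frame of tray between -0.08 and 0.08 m and z of pack_a_mid in the frame of tray between 0.03 and 0.05 m and angle between each of pack_a_mid, pack_b_mid, pack_c_mid, pack_d_mid's own z axis and vertical below 0.15 rad and x of pack_b_mid in the frame of tray between -0.135 and 0.135 m and y of pack_b_mid in the frame of tray between -0.08 and 0.08 m and z of pack_b_mid in the frame of tray between 0.03 and 0.05 m and x of pack_c_mid in the frame of tray between -0.135 and 0.135 m and y of pack_c_mid in the frame of tray between -0.08 and 0.08 m and z of pack_c_mid in the frame of tray between 0.03 and 0.05 m and x of pack_d_mid in the frame of tray between -0.135 and 0.135 m and y of pack_d_mid in the frame of tray between -0.08 and 0.08 m and z of pack_d_mid in the frame of tray between 0.03 and 0.05 m and contact force between the fingers and pack_a below 0.3 N and linear speed of each of pack_a, pack_b, pack_c, pack_d below 0.03 m/s and contact force between the fingers and pack_b below 0.3 N and contact force between the fingers and pack_c below 0.3 N and contact force between the fingers and pack_d below 0.3 N); the robot touches nothing.
It fails at once if two keys are pressed at once (value of joint each of key_round, key_square above 0.003 m or value of joint each of key_square, key_bar above 0.003 m or value of joint each of key_round, key_bar above 0.003 m).
It fails at once if another thing on the table is moved by more than 6 cm (distance of any of tape_roll, mug, torch, jar, driver, hammer, can from where it was at the start of the episode above 0.06 m).
Of pack_a, pack_b, pack_c, pack_d only 2 to 3 are there at a start; the rules pass over those that are not, and their reading is None.
At some moment in a run one of pack_a, pack_b, pack_c, pack_d may be knocked a few centimetres aside while the robot is not near it.
It also fails if it takes over 210 s, if anything falls off the work surface, if the arm or the gripper's body presses on something with over 40 N, if the wrist force passes 120 N, or if a joint passes its speed limit or range.

ROBOT

A 6-joint arm with a two-finger parallel gripper is mounted at the origin on the work surface. World frame = base frame: x ahead of the robot, y to its left, z up, the work surface at z = 0. Lengths are in m, angles in rad, forces in N, time in s.
With the tool pointing down it reaches from about 0.35 to 0.95 m from the base axis. Payload 17.4 kg.
Tool frame: the origin (TCP) lies midway between the tips of the shut fingers; the grasp point (between the pads) lies 19 mm behind it; z points along the fingers, y is the direction in which the jaws open and shut (so a half turn about z gives the same grasp; the last joint's range is limited). The gripper opens to 93 mm and grips with 3 to 60 N. Pads are 15 mm wide; open, the fingers measure 128 mm over their backs; the gripper's body (75 mm by 188 mm) begins 65 mm behind the grasp point.
Start: joints at [1.306, 0.116, 1.442, -0, 1.584, -0.038], TCP at [0.152, 0.658, 0.219] pointing down, gripper open.
Joint ranges: [-2.83, 2.83], [-0.83, 2.19], [0.07, 2.5], [-1.14, 4.28], [0.01, 3], [-2.97, 2.97]. Speed limits (rad/s): [1.89, 1.89, 2.22, 3.14, 3.14, 3.14].

INTERFACE

Orientations are given as a unit quaternion [x, y, z, w].
In Python, from station import arm gives the robot as it stands.
- The arm moves only by the tool drive_tool, never from a script. Its argument "commands" is a list of rows, each an object of numbers: "x", "y", "z": the shift along the tool's x, y, z in mm; "yaw": the turn about the tool's z in rad; "grip": the closure, from 0 (fully open) to 1 (shut). A call has exactly 10 rows; each row is the pose to reach, as a shift and turn from the pose measured when the call began, along the tool's axes at that moment; what a row does not reach only later rows make up. A row lasts 1/8 s, in which the tool goes at most 62.5 mm and 10.7 degrees, less where a joint would pass 70% of its speed; a pose out of reach is approached as far as the arm can. A call with a gripper value outside its range is refused whole. The fingers move at their own pace and stop on an object; "newtons" is the grip in N (left out, the last holds). Time passes only in rows, so rows that repeat a pose let the fingers close, or fill a call up. It gives the time, the measured TCP pose, the force and the opening at its end, in the units of the state.
- arm.sense(): the state, without advancing time (a new reading comes with each control period).
- arm.camera(name): name is "side" or "top" or "wrist"; returns the picture (400x640x3 uint8, blue, green, red); there is no depth.
- arm.camera_params(name): a dict with "K" (3x3 intrinsics, pixels), "position" and "orientation" of the camera in the world. Camera axes: x right, y up, looking along -z (the intrinsics and any distortion apply to the point x, -y, -z); pixel columns grow to the right and rows downward; lengths in m; the calibration is good to about 2 mm. A picture is of the moment at which its call begins: read the wrist's pose just before it. camera_params takes no time and is no camera call; for the wrist camera it gives the pose at the moment of the call.
- arm.sign_off(): hands the job in, once; it reports no verdict.
The state is a dict: "time_s": time; "joints": joint angles; "qvel": joint speeds; "effort": joint torques, N m; "ee_pos": TCP position; "ee_rot": TCP orientation; "wrist_force": force on the tool from outside, world axes, zero at the start; "wrist_torque": the same for the moment, N m; "gripper_width": finger opening in m.
Only numpy, scipy, OpenCV 4.12 (cv2) and the standard library are available. Lean on these libraries where they do the work, as an engineer would, in place of code of your own. Each camera call takes 0.05 s, during which the arm holds its last target. There are 200 camera calls.

## Working session

There is one attempt and no reset: what is moved stays moved. The work goes in short steps, Python scripts to look and compute and a tool call to move; the robot and the scene stay as the last step left them, time stands still between calls to the robot, and variables do not carry over. Pictures are saved under pics/ and viewed, about 12 in all and at most 16, crops included, and the job is handed in when it is done.

Besides the shell and the picture viewer there is one more tool, called after ">>>" by a JSON object that holds its "fn" and its "kwargs". drive_tool: Moves the arm, as the interface text tells. Its arguments: {"type":"object","properties":{"commands":{"type":"array","items":{"type":"object","properties":{"x":{"type":"number"},"y":{"type":"number"},"z":{"type":"number"},"yaw":{"type":"number"},"grip":{"type":"number"}}}},"newtons":{"type":"number"}},"required":["commands"]}

```bash
ls; mkdir -p pics
cat > h.py <<'E'
from station import arm
import numpy as np, cv2
from scipy.spatial.transform import Rotation as R
def snap(cam,fn=None):
    p=arm.camera_params(cam); im=arm.camera(cam)
    if fn: cv2.imwrite('pics/'+fn,im); np.save('pics/'+fn+'.npy',np.array([p],dtype=object),allow_pickle=True)
    return im,p
def ray(p,uv):
    K=np.array(p['K']); d=np.linalg.inv(K)@[uv[0],uv[1],1]
    d=R.from_quat(p['orientation']).apply([d[0],-d[1],-d[2]])
    return np.array(p['position']),d/np.linalg.norm(d)
def plane(p,uv,z):
    o,d=ray(p,uv); return o+d*(z-o[2])/d[2]
def tri(pa,a,pb,b):
    o1,d1=ray(pa,a);o2,d2=ray(pb,b)
    s=np.linalg.lstsq(np.c_[d1,-d2],o2-o1,rcond=None)[0]
    x,y=o1+d1*s[0],o2+d2*s[1]; return (x+y)/2,np.linalg.norm(x-y)
def proj(p,X):
    c=R.from_quat(p['orientation']).inv().apply(np.array(X)-p['position']); q=np.array(p['K'])@[c[0],-c[1],-c[2]]; return q[:2]/q[2]
def load(fn): return cv2.imread('pics/'+fn),np.load('pics/'+fn+'.npy',allow_pickle=True)[0]
E
python3 - <<'E'
from h import *
for c in ['top','side','wrist']:
    im,p=snap(c,c+'0.png'); print(c,p)
s=arm.sense(); print(s)
E
```

```text
pics
top {'K': array([[406.06311935,   0.        , 318.91576615],
       [  0.        , 406.06311935, 200.4433421 ],
       [  0.        ,   0.        ,   1.        ]]), 'position': array([ 0.31502637, -0.0501883 ,  1.25963554]), 'orientation': array([-0.06389313,  0.07202774,  0.70467613, -0.70296602])}
side {'K': array([[399.74255521,   0.        , 316.8155455 ],
       [  0.        , 399.74255521, 203.86502512],
       [  0.        ,   0.        ,   1.        ]]), 'position': array([-0.07420191, -0.8625663 ,  1.16303703]), 'orientation': array([ 0.35605367, -0.11690457, -0.31499107,  0.87197462])}
wrist {'K': array([[330.1275138 ,   0.        , 321.72672026],
       [  0.        , 330.1275138 , 200.23953956],
       [  0.        ,   0.        ,   1.        ]]), 'position': array([0.07213513, 0.67505953, 0.38403682]), 'orientation': array([-0.11631003, -0.09164212,  0.61558071,  0.77403753])}
{'time_s': 0.15, 'joints': array([ 1.30619628e+00,  1.16356899e-01,  1.44207254e+00,  1.42252014e-05,
        1.58398771e+00, -3.78073275e-02]), 'qvel': array([-0.00136481, -0.00204814, -0.00227747,  0.00022331,  0.00186782,
       -0.00113828]), 'effort': array([ 8.63356599e-04, -7.21736526e+01, -6.22959280e+01,  7.80179864e-02,
        2.24683096e-02, -4.21064169e-05]), 'ee_pos': array([0.151749  , 0.65757825, 0.2181119 ]), 'ee_rot': array([ 1.13153393e-01,  9.93577445e-01, -4.06475932e-04, -6.91274666e-05]), 'wrist_force': array([0.35324255, 0.30253266, 0.30143907]), 'wrist_torque': array([-0.02725982, -0.03288676, -0.02877898]), 'gripper_width': 0.09314129920710731}
```

View pics/top0.png

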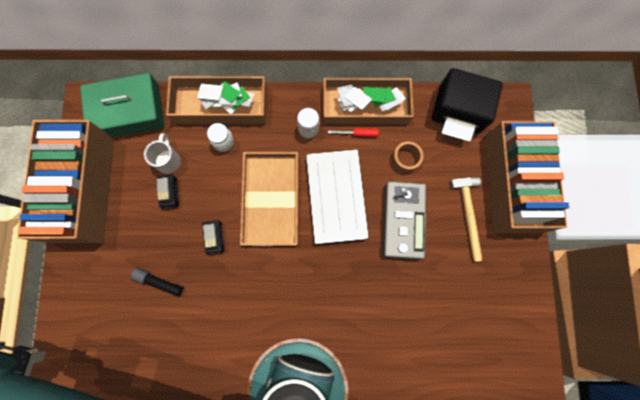

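View pics/side0.png

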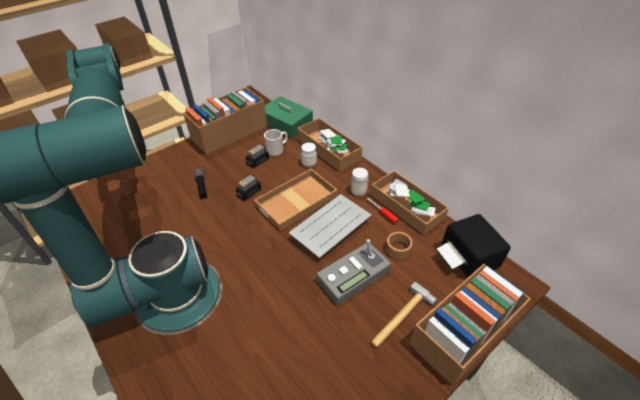

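The top view shows two packs, near px (167,191) and (212,238). The tray is at (270,200), the plate at (337,197) and the console at (405,220), with the toggle at (405,193). I'll check for a third pack with the wrist view and crop in for detail.

Run:
```python
from h import *
t,_=load('top0.png'); s,_=load('side0.png'); w,_=load('wrist0.png')
a=cv2.resize(t[130:270,140:440],None,fx=2.66,fy=2.66,interpolation=cv2.INTER_CUBIC)[:, :800]
b=cv2.resize(s[130:310,220:440],(400,327)); c=cv2.resize(w,(400,250))
cv2.imwrite('pics/a.png',cv2.resize(t[165:270,140:240],(780,600)[::1],interpolation=cv2.INTER_CUBIC)) if 0 else None
cv2.imwrite('pics/m.png',np.vstack([a[:372,:798],np.hstack([cv2.resize(w,(364,228)),np.zeros((228,434,3),np.uint8)])]))
cv2.imwrite('pics/m2.png',cv2.resize(s[130:310,225:425],(660,594),interpolation=cv2.INTER_CUBIC))
```

```text
(no output)
```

View pics/m.png

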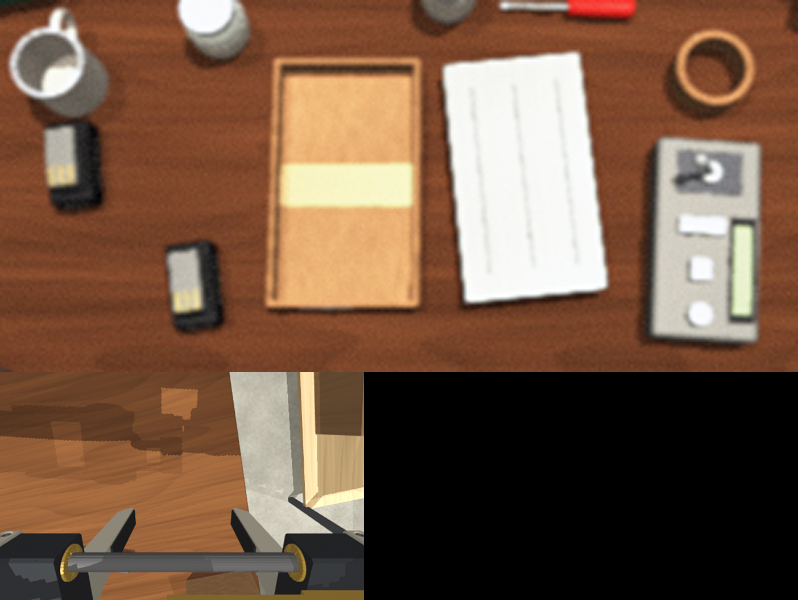

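View pics/m2.png

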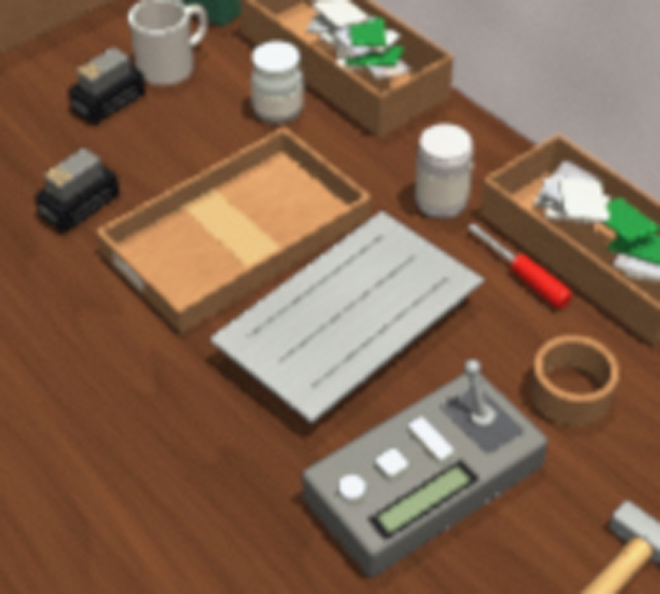

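Run:
```python
from h import *
_,pt=load('top0.png'); _,ps=load('side0.png')
T=lambda u,v:((u+.5)/2.66-.5+140,(v+.5)/2.66-.5+130)
S=lambda u,v:((u+.5)/3.3-.5+225,(v+.5)/3.3-.5+130)
pts={'round':((701,314),(352,487)),'square':((702,268),(392,462)),'bar':((703,225),(430,437)),'tip':((703,158),(473,367)),
'pl_fl':((443,65),(381,213)),'pl_fr':((578,53),(484,281)),'pl_nr':((607,290),(313,419)),'pl_nl':((466,302),(212,340)),
'tr_fl':((276,59),(281,130)),'tr_fr':((421,59),(369,197)),'tr_nr':((421,306),(182,322)),'tr_nl':((267,306),(101,232)),
'p1':((61,156),(102,68)),'p2':((185,280),(75,170))}
for k,(a,b) in pts.items():
    X,e=tri(pt,T(*a),ps,S(*b)); print(k,X.round(4),round(e*1000,1))
```

```text
round [ 0.4066 -0.3123  0.0631] 1.0
square [ 0.4573 -0.3155  0.0624] 0.2
bar [ 0.5058 -0.3184  0.0643] 0.4
tip [ 0.5705 -0.3096  0.1169] 0.8
pl_fl [ 0.7008 -0.0254  0.0383] 0.5
pl_fr [ 0.7163 -0.1852  0.0382] 0.9
pl_nr [ 0.4369 -0.2122  0.044 ] 4.5
pl_nl [ 0.4236 -0.0528  0.0375] 2.9
tr_fl [0.7058 0.172  0.0388] 5.1
tr_fr [0.7055 0.0008 0.0436] 2.5
tr_nr [ 0.4194 -0.0011  0.0257] 1.1
tr_nl [0.421  0.1708 0.037 ] 5.7
p1 [0.5852 0.4067 0.0611] 2.6
p2 [0.4462 0.2587 0.062 ] 2.1
```

Two packs are present and the triangulated heights agree with the text (keys 0.063, plate 0.038, rails 0.062). First job is the toggle.

```bash
cat >> h.py <<'E'
def go(x,y,z,yaw,s=None):
    "tool-frame shift (mm) and turn to world x,y,z with jaw axis at 90deg+yaw; rows needed"
    s=s or arm.sense(); R0=R.from_quat(s['ee_rot']); d=R0.inv().apply(np.array([x,y,z])-s['ee_pos'])*1000
    ty=R0.apply([0,1,0]); a=np.arctan2(ty[1],ty[0])-np.pi/2
    w=-(yaw-a); w=(w+np.pi/2)%np.pi-np.pi/2
    print('xyz',d.round(1),'yaw',round(w,3),'rows',round(np.linalg.norm(d)/62.5,1),round(abs(w)/.187,1)); return d,w
def st():
    s=arm.sense(); ty=R.from_quat(s['ee_rot']).apply([0,1,0])
    print(round(s['time_s'],2),s['ee_pos'].round(4),'yaw',round((np.arctan2(ty[1],ty[0]))%np.pi-np.pi/2,3),'F',s['wrist_force'].round(1),'w',round(s['gripper_width'],4))
E
python3 - <<'E'
from h import *
st()
go(.52,-.10,.25,-.06)
go(.57,-.25,.22,-.06)
_,pt=load('top0.png')
T=lambda u,v:((u+.5)/2.66-.5+140,(v+.5)/2.66-.5+130)
for a,b in (((48,188),(46,127)),((77,185),(74,125)),((174,313),(167,249)),((203,312),(196,246))):
    d=plane(pt,T(*b),.068)-plane(pt,T(*a),.068); print(np.linalg.norm(d),np.arctan2(d[1],d[0]))
E
```

```text
0.15 [0.1517 0.6576 0.2181] yaw -0.227 F [0.4 0.3 0.3] w 0.0931
xyz [-529.2 -655.4  -31.4] yaw -0.167 rows 13.5 0.9
xyz [-611.6 -790.3   -1.3] yaw -0.167 rows 16.0 0.9
0.07070841510218781 0.1037531151774709
0.06972249323677374 0.11532428144599141
0.0715954185565849 0.15799665709631053
0.07381185429221485 0.14979065220683674
```

>>> {"fn": "drive_tool", "kwargs": {"commands": [{"x":-38,"y":-50,"z":-6,"yaw":-0.1,"grip":1},{"x":-76,"y":-99,"z":-12,"yaw":-0.167,"grip":1},{"x":-114,"y":-148,"z":-12,"yaw":-0.167,"grip":1},{"x":-152,"y":-197,"z":-12,"yaw":-0.167,"grip":1},{"x":-190,"y":-246,"z":-12,"yaw":-0.167,"grip":1},{"x":-228,"y":-295,"z":-12,"yaw":-0.167,"grip":1},{"x":-266,"y":-344,"z":-12,"yaw":-0.167,"grip":1},{"x":-304,"y":-393,"z":-12,"yaw":-0.167,"grip":1},{"x":-342,"y":-442,"z":-12,"yaw":-0.167,"grip":1},{"x":-380,"y":-491,"z":-12,"yaw":-0.167,"grip":1}]}}

```text
time_s: 1.4
ee_pos: [0.4119, 0.0917, 0.2307]
ee_rot: [0.03, 1.0, -0.0, 0.0]
wrist_force: [1.6, 0.1, -0.6]
gripper_width: 0.0011
```

Run:
```python
from h import *
st(); go(.57,-.25,.16,-.06)
```

```text
1.4 [0.4119 0.0917 0.2307] yaw -0.06 F [ 1.6  0.1 -0.6] w 0.0011
xyz [-178.2 -331.6   71. ] yaw 0.0 rows 6.1 0.0
```

>>> {"fn": "drive_tool", "kwargs": {"commands": [{"x":-27,"y":-50,"z":5,"grip":1},{"x":-54,"y":-100,"z":10,"grip":1},{"x":-81,"y":-150,"z":15,"grip":1},{"x":-108,"y":-200,"z":20,"grip":1},{"x":-135,"y":-250,"z":25,"grip":1},{"x":-162,"y":-300,"z":30,"grip":1},{"x":-178,"y":-332,"z":40,"grip":1},{"x":-178,"y":-332,"z":85,"grip":1},{"x":-178,"y":-332,"z":125,"grip":1},{"x":-178,"y":-332,"z":131,"grip":1}]}}

```text
invalid input at $.commands[0]: expected keys x, y, z, yaw, grip
```

Run:
```python
from h import *
st(); go(.57,-.306,.097,-.06)
t,pt=snap('top','t1.png'); s,ps=snap('side','s1.png')
a=cv2.resize(t[170:270,370:440],(420,600),interpolation=cv2.INTER_CUBIC)
b=cv2.resize(s[210:310,310:410],(380,380),interpolation=cv2.INTER_CUBIC); b=np.vstack([b,np.zeros((220,380,3),np.uint8)])
cv2.imwrite('pics/m3.png',np.hstack([a,b]))
```

```text
1.4 [0.4119 0.0917 0.2307] yaw -0.06 F [ 1.6  0.1 -0.6] w 0.0011
xyz [-181.5 -387.5  134. ] yaw 0.0 rows 7.2 0.0
```

View pics/m3.png

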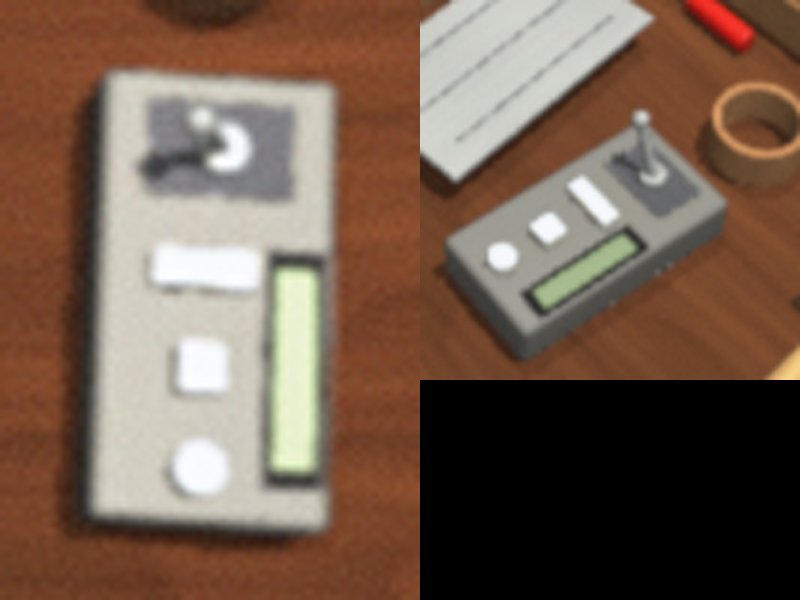

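The move was refused because it had no yaw key. The clean view puts the tip at px (403.8,189.7) and the pivot collar at (407.8,194.3).

>>> {"fn": "drive_tool", "kwargs": {"commands": [{"x":-27,"y":-50,"z":5,"yaw":0,"grip":1},{"x":-54,"y":-100,"z":10,"yaw":0,"grip":1},{"x":-81,"y":-150,"z":15,"yaw":0,"grip":1},{"x":-108,"y":-200,"z":20,"yaw":0,"grip":1},{"x":-135,"y":-250,"z":25,"yaw":0,"grip":1},{"x":-162,"y":-300,"z":30,"yaw":0,"grip":1},{"x":-178,"y":-332,"z":40,"yaw":0,"grip":1},{"x":-178,"y":-332,"z":85,"yaw":0,"grip":1},{"x":-178,"y":-332,"z":125,"yaw":0,"grip":1},{"x":-178,"y":-332,"z":131,"yaw":0,"grip":1}]}}

```text
time_s: 2.75
ee_pos: [0.5674, -0.2535, 0.097]
ee_rot: [0.033, 0.999, 0.0, -0.002]
wrist_force: [0.4, -0.3, 0.4]
gripper_width: 0.0003
```

Run:
```python
from h import *
st(); _,pt=load('t1.png'); _,ps=load('s1.png')
print(plane(pt,(403.8,189.7),.111),plane(pt,(407.8,194.3),.053))
f=lambda u,v:(310+u/3.8,210+v/3.8)
print(tri(pt,(403.8,189.7),ps,f(220,117)),tri(pt,(407.8,194.3),ps,f(233,173)))
go(.57,-.306,.097,-.06)
```

```text
2.75 [ 0.5674 -0.2535  0.097 ] yaw -0.066 F [ 0.4 -0.3  0.4] w 0.0003
[ 0.57038741 -0.31049844  0.111     ] [ 0.56892876 -0.33522448  0.053     ]
(array([ 0.56932456, -0.30923376,  0.11753966]), np.float64(0.00085627287323524)) (array([ 0.56739803, -0.3332569 ,  0.06237781]), np.float64(0.0009722386834302785))
xyz [ -6.1 -52.3  -0.1] yaw -0.006 rows 0.8 0.0
```

>>> {"fn": "drive_tool", "kwargs": {"commands": [{"x":-5,"y":-15,"z":0,"yaw":0,"grip":1},{"x":-5,"y":-30,"z":0,"yaw":0,"grip":1},{"x":-5,"y":-45,"z":0,"yaw":0,"grip":1},{"x":-5,"y":-56,"z":0,"yaw":0,"grip":1},{"x":-5,"y":-66,"z":0,"yaw":0,"grip":1},{"x":-5,"y":-70,"z":0,"yaw":0,"grip":1},{"x":-5,"y":-70,"z":0,"yaw":0,"grip":1},{"x":-5,"y":-50,"z":0,"yaw":0,"grip":1},{"x":-5,"y":-40,"z":-40,"yaw":0,"grip":1},{"x":-5,"y":-40,"z":-60,"yaw":0,"grip":1}]}}

```text
time_s: 4.0
ee_pos: [0.5707, -0.2923, 0.1592]
ee_rot: [0.032, 0.999, -0.0, -0.001]
wrist_force: [0.4, -0.5, -0.7]
gripper_width: 0.0004
```

Run:
```python
from h import *
st()
t,pt=snap('top','t2.png'); s,ps=snap('side','s2.png')
a=cv2.resize(t[170:270,370:440],(280,400),interpolation=cv2.INTER_CUBIC)
b=cv2.resize(s[210:310,310:410],(400,400),interpolation=cv2.INTER_CUBIC)
cv2.imwrite('pics/m4.png',np.hstack([a,b]))
go(.4066,-.3123,.09,-.06)
# white key masks from the clear picture
t,pt=load('t1.png'); m=(t.min(2)>225).astype(np.uint8); m[:,:395]=0;m[:,415:]=0;m[:195]=0;m[260:]=0
n,l,S,C=cv2.connectedComponentsWithStats(m)
for i in range(1,n):
  if S[i,4]>15: print(S[i],C[i].round(1),plane(pt,C[i],.062).round(4))
```

```text
4.0 [ 0.5707 -0.2923  0.1592] yaw -0.065 F [ 0.4 -0.5 -0.7] w 0.0004
xyz [162.7 -29.3  69.8] yaw -0.006 rows 2.9 0.0
[396 211  17   7 106] [404.2 213.8] [ 0.5074 -0.3195  0.062 ]
[400 226   8   9  64] [403.4 230.4] [ 0.4576 -0.3151  0.062 ]
[399 243   9   9  61] [403.2 247.2] [ 0.4078 -0.3124  0.062 ]
```

View pics/m4.png

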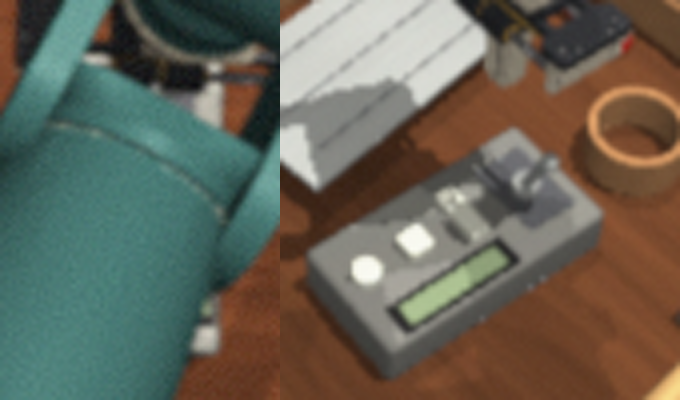

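The toggle is on: the bat now leans right, tip at crop (545,160). Next is the round key.

>>> {"fn": "drive_tool", "kwargs": {"commands": [{"x":54,"y":-10,"z":0,"yaw":0,"grip":1},{"x":108,"y":-20,"z":0,"yaw":0,"grip":1},{"x":162,"y":-29,"z":0,"yaw":0,"grip":1},{"x":162,"y":-29,"z":40,"yaw":0,"grip":1},{"x":162,"y":-29,"z":80,"yaw":0,"grip":1},{"x":162,"y":-29,"z":92,"yaw":0,"grip":1},{"x":162,"y":-29,"z":98,"yaw":0,"grip":1},{"x":162,"y":-29,"z":101,"yaw":0,"grip":1},{"x":162,"y":-29,"z":103,"yaw":0,"grip":1},{"x":162,"y":-29,"z":103,"yaw":0,"grip":1}]}}

```text
time_s: 5.35
ee_pos: [0.4077, -0.3123, 0.0575]
ee_rot: [0.033, 0.999, -0.001, 0.0]
wrist_force: [-0.5, -0.2, 4.2]
gripper_width: 0.0004
```

Run:
```python
from h import *
st(); snap('side','s3.png')
```

```text
5.35 [ 0.4077 -0.3123  0.0575] yaw -0.065 F [-0.5 -0.2  4.2] w 0.0004
```

>>> {"fn": "drive_tool", "kwargs": {"commands": [{"x":0,"y":0,"z":2,"yaw":0,"grip":1},{"x":0,"y":0,"z":4,"yaw":0,"grip":1},{"x":0,"y":0,"z":5,"yaw":0,"grip":1},{"x":0,"y":0,"z":5,"yaw":0,"grip":1},{"x":0,"y":0,"z":5,"yaw":0,"grip":1},{"x":0,"y":0,"z":5,"yaw":0,"grip":1},{"x":0,"y":0,"z":5,"yaw":0,"grip":1},{"x":0,"y":0,"z":5,"yaw":0,"grip":1},{"x":0,"y":0,"z":5,"yaw":0,"grip":1},{"x":0,"y":0,"z":5,"yaw":0,"grip":1}]}}

```text
time_s: 6.65
ee_pos: [0.4079, -0.3125, 0.0556]
ee_rot: [0.033, 0.999, -0.002, 0.0]
wrist_force: [-16.0, 13.3, 38.3]
gripper_width: 0.0003
```

Run:
```python
from h import *
st()
go(.43,.26,.24,.15)
```

```text
6.65 [ 0.4079 -0.3125  0.0556] yaw -0.065 F [-16.   13.3  38.3] w 0.0003
xyz [  15.3  572.2 -186.2] yaw -0.215 rows 9.6 1.2
```

>>> {"fn": "drive_tool", "kwargs": {"commands": [{"x":0,"y":0,"z":-30,"yaw":0,"grip":1},{"x":2,"y":20,"z":-80,"yaw":0,"grip":0.5},{"x":4,"y":75,"z":-110,"yaw":-0.1,"grip":0},{"x":6,"y":135,"z":-130,"yaw":-0.215,"grip":0},{"x":8,"y":197,"z":-150,"yaw":-0.215,"grip":0},{"x":10,"y":259,"z":-170,"yaw":-0.215,"grip":0},{"x":11,"y":320,"z":-186,"yaw":-0.215,"grip":0},{"x":12,"y":382,"z":-186,"yaw":-0.215,"grip":0},{"x":13,"y":444,"z":-186,"yaw":-0.215,"grip":0},{"x":15,"y":506,"z":-186,"yaw":-0.215,"grip":0}]}}

```text
time_s: 7.9
ee_pos: [0.4254, 0.1909, 0.2401]
ee_rot: [-0.075, 0.997, -0.002, 0.001]
wrist_force: [1.1, -1.3, 0.1]
gripper_width: 0.086
```

Run:
```python
from h import *
st(); im,p=snap('wrist','w1.png'); print(p['position'],proj(p,(.446,.259,.068)),proj(p,(.585,.407,.068)))
go(.43,.26,.24,.15)
```

```text
7.9 [0.4254 0.1909 0.2401] yaw 0.15 F [ 1.1 -1.3  0.1] w 0.086
[0.34431834 0.17814742 0.40606021] [382.90022453 207.91255331] [478.9128299  332.15110155]
xyz [-14.8  61.8  -0.6] yaw 0.003 rows 1.0 0.0
```

View pics/w1.png

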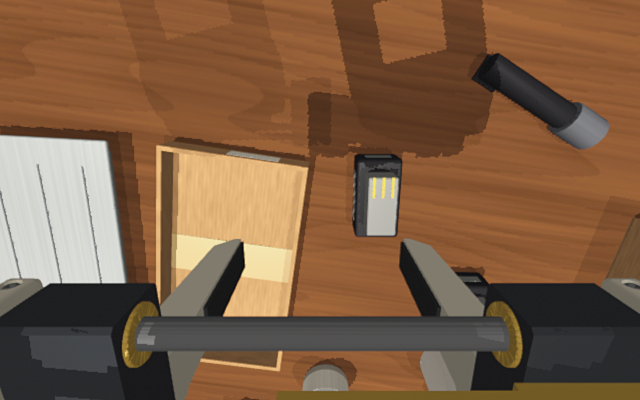

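Run:
```python
from h import *
_,p=load('w1.png'); _,pt=load('top0.png')
c=[plane(p,q,.068) for q in ((369,178),(397,178),(396,235),(368,235))]
print(np.mean(c,0),[np.linalg.norm(c[i]-c[i-1]).round(4) for i in range(4)],[np.arctan2(*(c[a]-c[b])[[1,0]]) for a,b in ((2,1),(3,0))])
print(tri(p,(382.5,206.5),pt,((185+.5)/2.66-.5+140,(280+.5)/2.66-.5+130)))
X=np.mean(c,0); go(X[0],X[1],.15,.14); go(X[0],X[1],.046,.14)
```

```text
[0.44534136 0.2584074  0.068     ] [np.float64(0.0647), np.float64(0.0294), np.float64(0.0647), np.float64(0.031)] [np.float64(0.19918825846990346), np.float64(0.1743128097991413)]
(array([0.44482048, 0.25826087, 0.06671208]), np.float64(0.0005751167235260897))
xyz [-29.7  58.   89.4] yaw 0.013 rows 1.8 0.1
xyz [-29.7  58.1 193.4] yaw 0.013 rows 3.3 0.1
```

>>> {"fn": "drive_tool", "kwargs": {"commands": [{"x":-20,"y":40,"z":10,"yaw":-0.02,"grip":0},{"x":-30,"y":58,"z":40,"yaw":-0.02,"grip":0.1},{"x":-30,"y":58,"z":90,"yaw":-0.02,"grip":0.1},{"x":-30,"y":58,"z":140,"yaw":-0.02,"grip":0.1},{"x":-30,"y":58,"z":180,"yaw":-0.02,"grip":0.1},{"x":-30,"y":58,"z":193,"yaw":-0.02,"grip":0.1},{"x":-30,"y":58,"z":193,"yaw":-0.02,"grip":0.5},{"x":-30,"y":58,"z":193,"yaw":-0.02,"grip":0.8},{"x":-30,"y":58,"z":193,"yaw":-0.02,"grip":1},{"x":-30,"y":58,"z":193,"yaw":-0.02,"grip":1}], "newtons": 30}}

```text
time_s: 9.2
ee_pos: [0.446, 0.2585, 0.0472]
ee_rot: [-0.087, 0.996, -0.0, 0.001]
wrist_force: [-0.2, -0.5, 0.6]
gripper_width: 0.0483
```

Run:
```python
from h import *
st()
c=np.array([.5694,-.1189]); u=np.array([np.cos(.097),np.sin(.097)])
for s in (-.06,.06): print(c+s*u)
q=c-.06*u; go(q[0],q[1],.20,.097)
```

```text
9.2 [0.446  0.2585 0.0472] yaw 0.173 F [-0.2 -0.5  0.6] w 0.0483
[ 0.50968205 -0.12471088]
[ 0.62911795 -0.11308912]
xyz [   3.2 -388.5 -152.5] yaw 0.076 rows 6.7 0.4
```

>>> {"fn": "drive_tool", "kwargs": {"commands": [{"x":0,"y":0,"z":0,"yaw":0,"grip":1},{"x":0,"y":0,"z":0,"yaw":0,"grip":1},{"x":0,"y":0,"z":0,"yaw":0,"grip":1},{"x":0,"y":0,"z":-20,"yaw":0,"grip":1},{"x":0,"y":0,"z":-60,"yaw":0,"grip":1},{"x":0,"y":0,"z":-100,"yaw":0,"grip":1},{"x":0,"y":-20,"z":-120,"yaw":0,"grip":1},{"x":0,"y":-55,"z":-125,"yaw":0.03,"grip":1},{"x":1,"y":-105,"z":-125,"yaw":0.076,"grip":1},{"x":2,"y":-155,"z":-125,"yaw":0.076,"grip":1}]}}

```text
time_s: 10.45
ee_pos: [0.4703, 0.1041, 0.1733]
ee_rot: [-0.049, 0.999, -0.0, 0.001]
wrist_force: [-0.1, 0.8, -4.3]
gripper_width: 0.0319
```

Run:
```python
from h import *
st(); snap('wrist','w2.png')
go(.51,-.125,.10,.097); go(.51,-.125,.088,.097)
```

```text
10.45 [0.4703 0.1041 0.1733] yaw 0.097 F [-0.1  0.8 -4.3] w 0.0319
xyz [ -17.3 -227.1   74. ] yaw -0.001 rows 3.8 0.0
xyz [ -17.3 -227.    86. ] yaw -0.001 rows 3.9 0.0
```

>>> {"fn": "drive_tool", "kwargs": {"commands": [{"x":-3,"y":-40,"z":0,"yaw":0,"grip":1},{"x":-7,"y":-90,"z":0,"yaw":0,"grip":1},{"x":-11,"y":-140,"z":0,"yaw":0,"grip":1},{"x":-15,"y":-190,"z":0,"yaw":0,"grip":1},{"x":-17,"y":-227,"z":0,"yaw":0,"grip":1},{"x":-17,"y":-227,"z":30,"yaw":0,"grip":1},{"x":-17,"y":-227,"z":60,"yaw":0,"grip":1},{"x":-17,"y":-227,"z":78,"yaw":0,"grip":1},{"x":-17,"y":-227,"z":84,"yaw":0,"grip":1},{"x":-17,"y":-227,"z":86,"yaw":0,"grip":1}]}}

```text
time_s: 11.75
ee_pos: [0.51, -0.125, 0.0888]
ee_rot: [-0.048, 0.999, -0.002, 0.001]
wrist_force: [0.0, -0.2, -4.7]
gripper_width: 0.0318
```

Run:
```python
from h import *
st()
```

```text
11.75 [ 0.51   -0.125   0.0888] yaw 0.096 F [ 0.  -0.2 -4.7] w 0.0318
```

>>> {"fn": "drive_tool", "kwargs": {"commands": [{"x":0,"y":0,"z":2,"yaw":0,"grip":1},{"x":0,"y":0,"z":2.5,"yaw":0,"grip":1},{"x":0,"y":0,"z":2.5,"yaw":0,"grip":0.4},{"x":0,"y":0,"z":2,"yaw":0,"grip":0.2},{"x":0,"y":0,"z":2,"yaw":0,"grip":0},{"x":0,"y":0,"z":-10,"yaw":0,"grip":0},{"x":0,"y":0,"z":-60,"yaw":0,"grip":0},{"x":0,"y":0,"z":-110,"yaw":0,"grip":0},{"x":0,"y":50,"z":-150,"yaw":0,"grip":0},{"x":0,"y":110,"z":-150,"yaw":0,"grip":0}]}}

```text
time_s: 13.0
ee_pos: [0.4997, -0.0145, 0.2427]
ee_rot: [-0.047, 0.999, -0.002, 0.004]
wrist_force: [-0.1, -0.2, -0.2]
gripper_width: 0.093
```

Run:
```python
from h import *
st(); im,p=snap('wrist','w3.png'); print(proj(p,(.51,-.125,.108)))
go(.57,.35,.24,.11)
```

```text
13.0 [ 0.4997 -0.0145  0.2427] yaw 0.094 F [-0.1 -0.2 -0.2] w 0.093
[206.03345539 188.6660404 ]
xyz [-106.   349.8    1.3] yaw -0.013 rows 5.8 0.1
```

>>> {"fn": "drive_tool", "kwargs": {"commands": [{"x":-16,"y":55,"z":0,"yaw":0,"grip":0},{"x":-33,"y":110,"z":0,"yaw":-0.013,"grip":0},{"x":-50,"y":165,"z":0,"yaw":-0.013,"grip":0},{"x":-66,"y":220,"z":0,"yaw":-0.013,"grip":0},{"x":-83,"y":275,"z":0,"yaw":-0.013,"grip":0},{"x":-100,"y":330,"z":0,"yaw":-0.013,"grip":0},{"x":-106,"y":350,"z":0,"yaw":-0.013,"grip":0},{"x":-106,"y":350,"z":0,"yaw":-0.013,"grip":0},{"x":-106,"y":350,"z":0,"yaw":-0.013,"grip":0},{"x":-106,"y":350,"z":0,"yaw":-0.013,"grip":0}]}}

```text
time_s: 14.3
ee_pos: [0.5701, 0.349, 0.2419]
ee_rot: [-0.055, 0.999, -0.001, 0.003]
wrist_force: [0.6, -0.1, -0.9]
gripper_width: 0.0929
```

Run:
```python
from h import *
st(); im,p=snap('wrist','w4.png'); print(proj(p,(.585,.407,.068)))
a,_=load('w3.png')
cv2.imwrite('pics/m5.png',np.hstack([cv2.resize(a,None,fx=.6,fy=.6)[:, :380],im[100:340,230:640]]))
```

```text
14.3 [0.5701 0.349  0.2419] yaw 0.109 F [ 0.6 -0.1 -0.9] w 0.0929
[375.25692144 198.25190725]
```

View pics/m5.png

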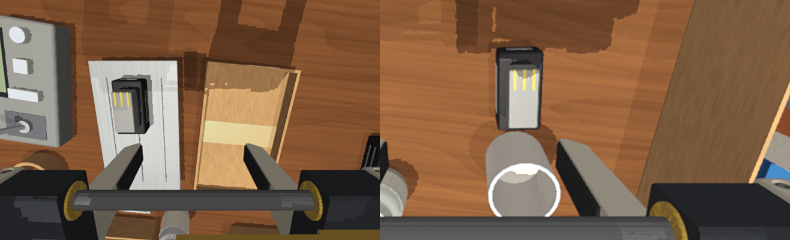

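Run:
```python
from h import *
im,p=load('w4.png'); _,pt=load('top0.png')
c=[plane(p,q,.068) for q in ((361,169),(389,168),(389,227),(358,227))]
print(np.mean(c,0),[np.linalg.norm(c[i]-c[i-1]).round(4) for i in range(4)],[np.arctan2(*(c[a]-c[b])[[1,0]]) for a,b in ((2,1),(3,0))])
hs=cv2.cvtColor(im,cv2.COLOR_BGR2HSV); roi=np.zeros(im.shape[:2],np.uint8); roi[165:231,350:396]=1
m=((hs[...,1]<40)&(hs[...,2]>110)).astype(np.uint8)*roi
k=max(cv2.findContours(m,0,2)[0],key=cv2.contourArea); print(cv2.minAreaRect(k),cv2.boundingRect(k))
print(tri(p,np.mean([(361,169),(389,168),(389,227),(358,227)],0),pt,((61+.5)/2.66-.5+140,(156+.5)/2.66-.5+130)))
X=np.mean(c,0); go(X[0],X[1],.046,.11)
```

```text
[0.58546415 0.40595154 0.068     ] [np.float64(0.0652), np.float64(0.0292), np.float64(0.0664), np.float64(0.0342)] [np.float64(0.1696226785029428), np.float64(0.0935386315253111)]
((373.5306396484375, 198.5006103515625), (30.17738914489746, 57.57984161376953), 1.1691392660140991) (358, 170, 32, 58)
(array([0.58772513, 0.40807991, 0.05623168]), np.float64(0.0003908145220133438))
xyz [-20.2  55.1 195.8] yaw -0.001 rows 3.3 0.0
```

>>> {"fn": "drive_tool", "kwargs": {"commands": [{"x":-15,"y":40,"z":5,"yaw":-0.02,"grip":0},{"x":-20,"y":55,"z":40,"yaw":-0.02,"grip":0.1},{"x":-20,"y":55,"z":90,"yaw":-0.02,"grip":0.2},{"x":-20,"y":55,"z":140,"yaw":-0.02,"grip":0.2},{"x":-20,"y":55,"z":180,"yaw":-0.02,"grip":0.2},{"x":-20,"y":55,"z":195,"yaw":-0.02,"grip":0.2},{"x":-20,"y":55,"z":195,"yaw":-0.02,"grip":0.5},{"x":-20,"y":55,"z":195,"yaw":-0.02,"grip":1},{"x":-20,"y":55,"z":195,"yaw":-0.02,"grip":1},{"x":-20,"y":55,"z":195,"yaw":-0.02,"grip":1}]}}

```text
time_s: 15.6
ee_pos: [0.5855, 0.406, 0.0478]
ee_rot: [-0.065, 0.998, -0.0, 0.004]
wrist_force: [0.1, -0.6, 0.0]
gripper_width: 0.0392
```

>>> {"fn": "drive_tool", "kwargs": {"commands": [{"x":0,"y":0,"z":0,"yaw":0,"grip":1},{"x":0,"y":0,"z":0,"yaw":0,"grip":1},{"x":0,"y":0,"z":0,"yaw":0,"grip":1},{"x":0,"y":0,"z":-20,"yaw":0,"grip":1},{"x":0,"y":0,"z":-60,"yaw":0,"grip":1},{"x":0,"y":0,"z":-100,"yaw":0,"grip":1},{"x":0,"y":-20,"z":-130,"yaw":0,"grip":1},{"x":0,"y":-65,"z":-140,"yaw":0,"grip":1},{"x":0,"y":-115,"z":-140,"yaw":0,"grip":1},{"x":0,"y":-165,"z":-140,"yaw":0,"grip":1}]}}

```text
time_s: 16.85
ee_pos: [0.6057, 0.2409, 0.1893]
ee_rot: [-0.065, 0.998, -0.0, 0.004]
wrist_force: [0.7, 0.3, -5.2]
gripper_width: 0.032
```

Run:
```python
from h import *
st()
go(.629,-.113,.089,.097)
```

```text
16.85 [0.6057 0.2409 0.1893] yaw 0.13 F [ 0.7  0.3 -5.2] w 0.032
xyz [  23.5 -353.8  100.6] yaw 0.033 rows 5.9 0.2
```

>>> {"fn": "drive_tool", "kwargs": {"commands": [{"x":3,"y":-45,"z":0,"yaw":0,"grip":1},{"x":7,"y":-100,"z":0,"yaw":0.033,"grip":1},{"x":11,"y":-155,"z":0,"yaw":0.033,"grip":1},{"x":14,"y":-210,"z":0,"yaw":0.033,"grip":1},{"x":18,"y":-265,"z":0,"yaw":0.033,"grip":1},{"x":21,"y":-320,"z":0,"yaw":0.033,"grip":1},{"x":23,"y":-354,"z":10,"yaw":0.033,"grip":1},{"x":23,"y":-354,"z":50,"yaw":0.033,"grip":1},{"x":23,"y":-354,"z":85,"yaw":0.033,"grip":1},{"x":23,"y":-354,"z":97,"yaw":0.033,"grip":1}]}}

```text
time_s: 18.1
ee_pos: [0.6286, -0.1131, 0.0913]
ee_rot: [-0.048, 0.999, 0.0, 0.003]
wrist_force: [-0.3, 0.6, -5.5]
gripper_width: 0.0317
```

Run:
```python
from h import *
st()
go(.629,-.113,.0868,.097)
```

```text
18.1 [ 0.6286 -0.1131  0.0913] yaw 0.096 F [-0.3  0.6 -5.5] w 0.0317
xyz [-0.4  0.   4.5] yaw -0.001 rows 0.1 0.0
```

>>> {"fn": "drive_tool", "kwargs": {"commands": [{"x":0,"y":0,"z":3,"yaw":0,"grip":1},{"x":0,"y":0,"z":4.5,"yaw":0,"grip":1},{"x":0,"y":0,"z":4.5,"yaw":0,"grip":0.4},{"x":0,"y":0,"z":4,"yaw":0,"grip":0.2},{"x":0,"y":0,"z":4,"yaw":0,"grip":0},{"x":0,"y":0,"z":-10,"yaw":0,"grip":0},{"x":0,"y":0,"z":-60,"yaw":0,"grip":0},{"x":0,"y":0,"z":-110,"yaw":0,"grip":0},{"x":20,"y":-30,"z":-140,"yaw":0.05,"grip":1},{"x":60,"y":-60,"z":-140,"yaw":0.1,"grip":1}]}}

```text
time_s: 19.35
ee_pos: [0.5744, -0.1793, 0.2349]
ee_rot: [0.002, 1.0, -0.001, 0.005]
wrist_force: [0.7, -1.3, -0.2]
gripper_width: 0.076
```

Run:
```python
from h import *
st(); s,p=snap('side','s5.png'); w,_=snap('wrist','w5.png')
cv2.imwrite('pics/m6.png',np.hstack([cv2.resize(s[110:310,230:430],(480,480),interpolation=cv2.INTER_CUBIC),cv2.resize(w,(320,200)) if 0 else np.vstack([cv2.resize(w,(320,200)),np.zeros((280,320,3),np.uint8)])]))
go(.4576,-.3151,.10,-.06);go(.4576,-.3151,.0555,-.06)
```

```text
19.35 [ 0.5744 -0.1793  0.2349] yaw -0.004 F [ 0.7 -1.3 -0.2] w 0.076
xyz [ 114.3 -134.9  132.4] yaw 0.053 rows 3.5 0.3
xyz [ 114.7 -134.8  176.9] yaw 0.053 rows 4.0 0.3
```

View pics/m6.png

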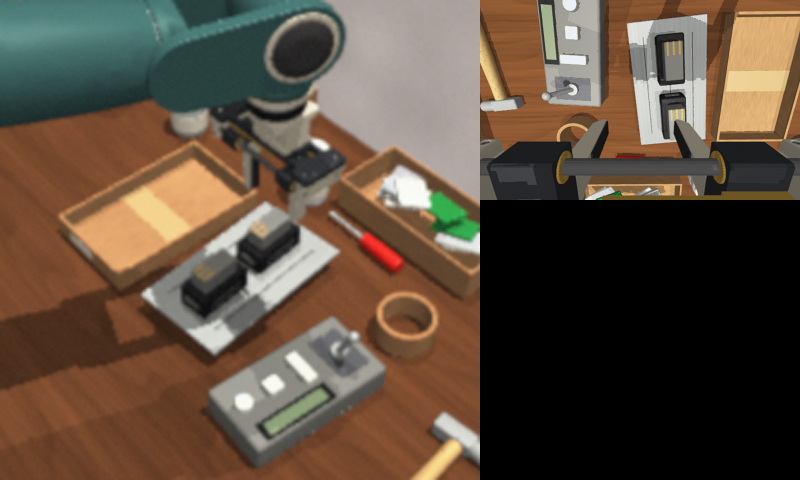

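Both packs stand upright on the plate and the toggle is on. Next, the square key.

>>> {"fn": "drive_tool", "kwargs": {"commands": [{"x":40,"y":-47,"z":0,"yaw":0.053,"grip":1},{"x":80,"y":-94,"z":10,"yaw":0.053,"grip":1},{"x":114,"y":-135,"z":30,"yaw":0.053,"grip":1},{"x":114,"y":-135,"z":80,"yaw":0.053,"grip":1},{"x":114,"y":-135,"z":130,"yaw":0.053,"grip":1},{"x":114,"y":-135,"z":160,"yaw":0.053,"grip":1},{"x":114,"y":-135,"z":171,"yaw":0.053,"grip":1},{"x":114,"y":-135,"z":175,"yaw":0.053,"grip":1},{"x":114,"y":-135,"z":177,"yaw":0.053,"grip":1},{"x":114,"y":-135,"z":177,"yaw":0.053,"grip":1}]}}

```text
time_s: 20.7
ee_pos: [0.4588, -0.3155, 0.0566]
ee_rot: [0.03, 1.0, -0.001, 0.005]
wrist_force: [-0.9, 2.6, 4.9]
gripper_width: 0.0003
```

>>> {"fn": "drive_tool", "kwargs": {"commands": [{"x":0,"y":0,"z":0,"yaw":0,"grip":1},{"x":0,"y":0,"z":1,"yaw":0,"grip":1},{"x":0,"y":0,"z":1,"yaw":0,"grip":1},{"x":0,"y":0,"z":2,"yaw":0,"grip":1},{"x":0,"y":0,"z":2,"yaw":0,"grip":1},{"x":0,"y":0,"z":2,"yaw":0,"grip":1},{"x":0,"y":0,"z":2,"yaw":0,"grip":1},{"x":0,"y":0,"z":2,"yaw":0,"grip":1},{"x":0,"y":0,"z":2,"yaw":0,"grip":1},{"x":0,"y":0,"z":2,"yaw":0,"grip":1}]}}

```text
time_s: 21.95
ee_pos: [0.4592, -0.3157, 0.056]
ee_rot: [0.03, 1.0, -0.001, 0.005]
wrist_force: [-6.1, 5.4, 18.0]
gripper_width: 0.0004
```

Run:
```python
from h import *
st()
go(.5074,-.3195,.0553,-.06)
```

```text
21.95 [ 0.4592 -0.3157  0.056 ] yaw -0.06 F [-6.1  5.4 18. ] w 0.0004
xyz [-48.4  -0.9   1.2] yaw -0.0 rows 0.8 0.0
```

>>> {"fn": "drive_tool", "kwargs": {"commands": [{"x":0,"y":0,"z":-20,"yaw":0,"grip":1},{"x":0,"y":0,"z":-35,"yaw":0,"grip":1},{"x":-30,"y":-1,"z":-35,"yaw":0,"grip":1},{"x":-48,"y":-1,"z":-35,"yaw":0,"grip":1},{"x":-48,"y":-1,"z":-35,"yaw":0,"grip":1},{"x":-48,"y":-1,"z":-10,"yaw":0,"grip":1},{"x":-48,"y":-1,"z":-4,"yaw":0,"grip":1},{"x":-48,"y":-1,"z":0,"yaw":0,"grip":1},{"x":-48,"y":-1,"z":1,"yaw":0,"grip":1},{"x":-48,"y":-1,"z":1,"yaw":0,"grip":1}]}}

```text
time_s: 23.2
ee_pos: [0.507, -0.3197, 0.0564]
ee_rot: [0.03, 1.0, -0.001, 0.005]
wrist_force: [-3.1, 2.8, 4.7]
gripper_width: 0.001
```

>>> {"fn": "drive_tool", "kwargs": {"commands": [{"x":0,"y":0,"z":0,"yaw":0,"grip":1},{"x":0,"y":0,"z":1,"yaw":0,"grip":1},{"x":0,"y":0,"z":1,"yaw":0,"grip":1},{"x":0,"y":0,"z":2,"yaw":0,"grip":1},{"x":0,"y":0,"z":2,"yaw":0,"grip":1},{"x":0,"y":0,"z":2,"yaw":0,"grip":1},{"x":0,"y":0,"z":2,"yaw":0,"grip":1},{"x":0,"y":0,"z":2,"yaw":0,"grip":1},{"x":0,"y":0,"z":2,"yaw":0,"grip":1},{"x":0,"y":0,"z":2,"yaw":0,"grip":1}]}}

```text
time_s: 24.45
ee_pos: [0.5072, -0.3199, 0.056]
ee_rot: [0.03, 1.0, -0.002, 0.006]
wrist_force: [-7.3, 5.6, 18.8]
gripper_width: 0.0006
```

Run:
```python
from h import *
st()
go(.629,-.113,.20,.097)
```

```text
24.45 [ 0.5072 -0.3199  0.056 ] yaw -0.06 F [-7.3  5.6 18.8] w 0.0006
xyz [-110.7  213.5 -143.4] yaw -0.157 rows 4.5 0.8
```

>>> {"fn": "drive_tool", "kwargs": {"commands": [{"x":0,"y":0,"z":-30,"yaw":0,"grip":1},{"x":0,"y":10,"z":-90,"yaw":0,"grip":1},{"x":-20,"y":40,"z":-150,"yaw":-0.05,"grip":0.5},{"x":-50,"y":80,"z":-190,"yaw":-0.157,"grip":0},{"x":-80,"y":120,"z":-220,"yaw":-0.157,"grip":0},{"x":-98,"y":155,"z":-224,"yaw":-0.157,"grip":0},{"x":-98,"y":155,"z":-224,"yaw":-0.157,"grip":0},{"x":-98,"y":155,"z":-224,"yaw":-0.157,"grip":0},{"x":-98,"y":155,"z":-224,"yaw":-0.157,"grip":0},{"x":-98,"y":155,"z":-224,"yaw":-0.157,"grip":0}]}}

```text
time_s: 25.7
ee_pos: [0.6115, -0.1711, 0.2805]
ee_rot: [-0.048, 0.999, -0.002, 0.005]
wrist_force: [-0.6, 0.8, -1.1]
gripper_width: 0.076
```

Run:
```python
from h import *
st(); im,p=snap('wrist','w6.png'); print(proj(p,(.629,-.113,.108)),proj(p,(.51,-.125,.108)))
cv2.imwrite('pics/m7.png',im[:340])
go(.629,-.113,.0868,.097)
```

```text
25.7 [ 0.6115 -0.1711  0.2805] yaw 0.096 F [-0.6  0.8 -1.1] w 0.076
[375.99781422 199.59710635] [381.52838596  81.04778746]
xyz [-20.8  56.9 193.7] yaw -0.001 rows 3.2 0.0
```

View pics/m7.png

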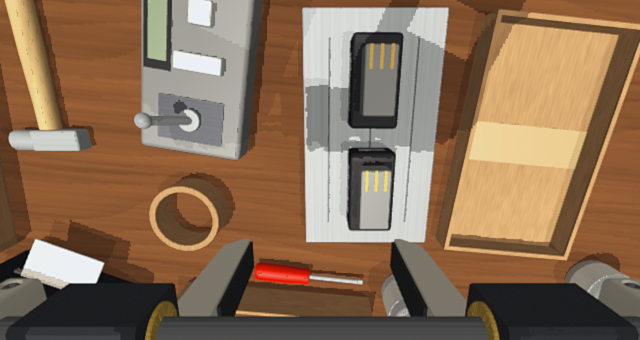

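Both rails are where predicted, at px (376,200) and (379,80). I'll transfer them to the tray, far pack first.

>>> {"fn": "drive_tool", "kwargs": {"commands": [{"x":-15,"y":40,"z":5,"yaw":0,"grip":0},{"x":-21,"y":57,"z":40,"yaw":0,"grip":0.1},{"x":-21,"y":57,"z":90,"yaw":0,"grip":0.2},{"x":-21,"y":57,"z":140,"yaw":0,"grip":0.2},{"x":-21,"y":57,"z":180,"yaw":0,"grip":0.2},{"x":-21,"y":57,"z":193,"yaw":0,"grip":0.2},{"x":-21,"y":57,"z":193,"yaw":0,"grip":0.5},{"x":-21,"y":57,"z":193,"yaw":0,"grip":1},{"x":-21,"y":57,"z":193,"yaw":0,"grip":1},{"x":-21,"y":57,"z":193,"yaw":0,"grip":1}]}}

```text
time_s: 27.0
ee_pos: [0.6295, -0.113, 0.0884]
ee_rot: [-0.048, 0.999, -0.002, 0.006]
wrist_force: [0.5, -0.8, -0.4]
gripper_width: 0.039
```

>>> {"fn": "drive_tool", "kwargs": {"commands": [{"x":0,"y":0,"z":0,"yaw":0,"grip":1},{"x":0,"y":0,"z":0,"yaw":0,"grip":1},{"x":0,"y":0,"z":0,"yaw":0,"grip":1},{"x":0,"y":0,"z":-15,"yaw":0,"grip":1},{"x":0,"y":0,"z":-45,"yaw":0,"grip":1},{"x":0,"y":0,"z":-75,"yaw":0,"grip":1},{"x":0,"y":20,"z":-85,"yaw":0,"grip":1},{"x":0,"y":60,"z":-85,"yaw":0,"grip":1},{"x":0,"y":100,"z":-85,"yaw":0,"grip":1},{"x":0,"y":130,"z":-85,"yaw":0,"grip":1}]}}

```text
time_s: 28.25
ee_pos: [0.6152, 0.0191, 0.1723]
ee_rot: [-0.048, 0.999, -0.002, 0.006]
wrist_force: [0.5, -0.5, -4.7]
gripper_width: 0.0316
```

Run:
```python
from h import *
st()
go(.563,.126,.054,0)
```

```text
28.25 [0.6152 0.0191 0.1723] yaw 0.097 F [ 0.5 -0.5 -4.7] w 0.0316
xyz [ 42.9 111.9 117.3] yaw 0.097 rows 2.7 0.5
```

>>> {"fn": "drive_tool", "kwargs": {"commands": [{"x":15,"y":37,"z":0,"yaw":0.05,"grip":1},{"x":30,"y":75,"z":0,"yaw":0.097,"grip":1},{"x":43,"y":112,"z":0,"yaw":0.097,"grip":1},{"x":43,"y":112,"z":10,"yaw":0.097,"grip":1},{"x":43,"y":112,"z":45,"yaw":0.097,"grip":1},{"x":43,"y":112,"z":80,"yaw":0.097,"grip":1},{"x":43,"y":112,"z":103,"yaw":0.097,"grip":1},{"x":43,"y":112,"z":112,"yaw":0.097,"grip":1},{"x":43,"y":112,"z":115,"yaw":0.097,"grip":1},{"x":43,"y":112,"z":117,"yaw":0.097,"grip":1}]}}

```text
time_s: 29.5
ee_pos: [0.5633, 0.1261, 0.0551]
ee_rot: [0.0, 1.0, -0.002, 0.006]
wrist_force: [-0.5, 0.9, -4.6]
gripper_width: 0.0322
```

Run:
```python
from h import *
st()
```

```text
29.5 [0.5633 0.1261 0.0551] yaw -0.0 F [-0.5  0.9 -4.6] w 0.0322
```

>>> {"fn": "drive_tool", "kwargs": {"commands": [{"x":0,"y":0,"z":1.5,"yaw":0,"grip":1},{"x":0,"y":0,"z":2.5,"yaw":0,"grip":1},{"x":0,"y":0,"z":2.5,"yaw":0,"grip":0.4},{"x":0,"y":0,"z":2,"yaw":0,"grip":0.2},{"x":0,"y":0,"z":2,"yaw":0,"grip":0},{"x":0,"y":0,"z":-10,"yaw":0,"grip":0},{"x":0,"y":0,"z":-60,"yaw":0,"grip":0},{"x":0,"y":0,"z":-120,"yaw":0,"grip":0},{"x":0,"y":-40,"z":-170,"yaw":0,"grip":0},{"x":0,"y":-100,"z":-200,"yaw":0,"grip":0}]}}

```text
time_s: 30.75
ee_pos: [0.5609, 0.0318, 0.2566]
ee_rot: [-0.001, 1.0, -0.002, 0.008]
wrist_force: [0.4, 0.0, -1.3]
gripper_width: 0.0928
```

Run:
```python
from h import *
st(); im,p=snap('wrist','w7.png'); print(proj(p,(.563,.126,.073)),proj(p,(.51,-.125,.108)))
cv2.imwrite('pics/m8.png',im[:340])
go(.51,-.125,.0868,.097)
```

```text
30.75 [0.5609 0.0318 0.2566] yaw 0.002 F [ 0.4  0.  -1.3] w 0.0928
[410.24343923 177.2858964 ] [155.92799528 130.66600026]
xyz [  54.4 -150.4  172.8] yaw -0.098 rows 3.8 0.5
```

View pics/m8.png

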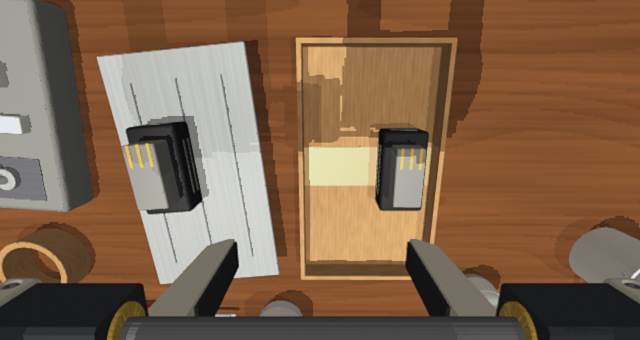

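The tray pack is where expected. The plate pack has been knocked and its rail is now at about (147,177), not the predicted (156,131), so I'm re-measuring it.

Run:
```python
from h import *
im,p=load('w7.png')
hs=cv2.cvtColor(im,cv2.COLOR_BGR2HSV); roi=np.zeros(im.shape[:2],np.uint8); roi[140:215,118:176]=1
m=((hs[...,2]>85)).astype(np.uint8)*roi
c=[plane(p,q,.108) for q in ((123,146),(154,143),(171,203),(140,210))]
print(np.mean(c,0),[np.linalg.norm(c[i]-c[i-1]).round(4) for i in range(4)],[np.arctan2(*(c[a]-c[b])[[1,0]]) for a,b in ((2,1),(3,0))])
X=np.mean(c,0); go(X[0]-.015,X[1]-.057,.28,.22)
cv2.imwrite('pics/m9.png',cv2.resize(im[110:230,90:220],(780,600)[0:2] and (650,600),interpolation=cv2.INTER_CUBIC))
```

```text
[ 0.55401071 -0.14029097  0.108     ] [np.float64(0.0647), np.float64(0.0301), np.float64(0.0603), np.float64(0.0332)] [np.float64(0.12893455289119068), np.float64(0.0819119720837615)]
xyz [  21.6 -223.7  -19.4] yaw -0.221 rows 3.6 1.2
```

>>> {"fn": "drive_tool", "kwargs": {"commands": [{"x":6,"y":-55,"z":-10,"yaw":-0.05,"grip":0},{"x":12,"y":-110,"z":-20,"yaw":-0.1,"grip":0},{"x":18,"y":-165,"z":-20,"yaw":-0.1,"grip":0},{"x":22,"y":-224,"z":-20,"yaw":-0.1,"grip":0},{"x":22,"y":-224,"z":-20,"yaw":-0.1,"grip":0},{"x":22,"y":-224,"z":-20,"yaw":-0.1,"grip":0},{"x":22,"y":-224,"z":-20,"yaw":-0.1,"grip":0},{"x":22,"y":-224,"z":-20,"yaw":-0.1,"grip":0},{"x":22,"y":-224,"z":-20,"yaw":-0.1,"grip":0},{"x":22,"y":-224,"z":-20,"yaw":-0.1,"grip":0}]}}

```text
time_s: 32.05
ee_pos: [0.5387, -0.1973, 0.2807]
ee_rot: [-0.05, 0.999, -0.003, 0.009]
wrist_force: [-0.1, 0.9, 1.0]
gripper_width: 0.0927
```

Run:
```python
from h import *
st(); im,p=snap('wrist','w8.png'); print(proj(p,(.554,-.140,.108)))
cv2.imwrite('pics/m9.png',cv2.resize(im[130:270,300:460],None,fx=4,fy=4,interpolation=cv2.INTER_CUBIC))
```

```text
32.05 [ 0.5387 -0.1973  0.2807] yaw 0.099 F [-0.1  0.9  1. ] w 0.0927
[375.97222564 196.49896622]
```

View pics/m9.png

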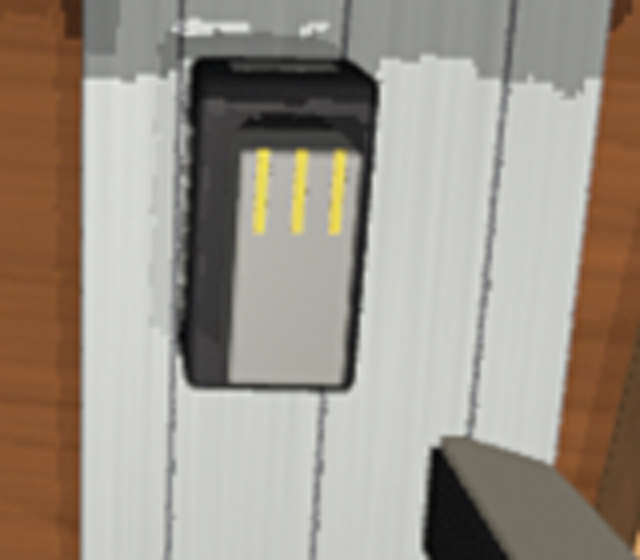

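Run:
```python
from h import *
_,p=load('w8.png'); _,p7=load('w7.png')
q=[(360,167.5),(390,168),(386.5,226.3),(357,225.5)]
c=[plane(p,k,.108) for k in q]; X=np.mean(c,0)
print(X,[np.linalg.norm(c[i]-c[i-1]).round(4) for i in range(4)],[np.arctan2(*(c[a]-c[b])[[1,0]]) for a,b in ((2,1),(3,0))])
print(tri(p,np.mean(q,0),p7,np.mean([(123,146),(154,143),(171,203),(140,210)],0)))
go(X[0],X[1],.0868,.07)
```

```text
[ 0.55557305 -0.1426185   0.108     ] [np.float64(0.0651), np.float64(0.0312), np.float64(0.0654), np.float64(0.0325)] [np.float64(0.10386480080115001), np.float64(0.08379425949607487)]
(array([ 0.5546533 , -0.14214066,  0.10505635]), np.float64(0.0016625630294686))
xyz [-18.7  54.3 193.8] yaw 0.029 rows 3.2 0.2
```

>>> {"fn": "drive_tool", "kwargs": {"commands": [{"x":-15,"y":40,"z":5,"yaw":0,"grip":0},{"x":-18,"y":54,"z":40,"yaw":0,"grip":0.1},{"x":-18,"y":54,"z":90,"yaw":0,"grip":0.2},{"x":-18,"y":54,"z":140,"yaw":0,"grip":0.2},{"x":-18,"y":54,"z":180,"yaw":0,"grip":0.2},{"x":-18,"y":54,"z":193,"yaw":0,"grip":0.2},{"x":-18,"y":54,"z":193,"yaw":0,"grip":0.5},{"x":-18,"y":54,"z":193,"yaw":0,"grip":1},{"x":-18,"y":54,"z":193,"yaw":0,"grip":1},{"x":-18,"y":54,"z":193,"yaw":0,"grip":1}]}}

```text
time_s: 33.35
ee_pos: [0.5552, -0.143, 0.0884]
ee_rot: [-0.049, 0.999, -0.003, 0.01]
wrist_force: [-0.2, 1.0, 0.1]
gripper_width: 0.0388
```

>>> {"fn": "drive_tool", "kwargs": {"commands": [{"x":0,"y":0,"z":0,"yaw":0,"grip":1},{"x":0,"y":0,"z":0,"yaw":0,"grip":1},{"x":0,"y":0,"z":0,"yaw":0,"grip":1},{"x":0,"y":0,"z":-15,"yaw":0,"grip":1},{"x":0,"y":0,"z":-45,"yaw":0,"grip":1},{"x":0,"y":0,"z":-85,"yaw":0,"grip":1},{"x":0,"y":20,"z":-100,"yaw":0,"grip":1},{"x":0,"y":60,"z":-100,"yaw":0,"grip":1},{"x":0,"y":100,"z":-100,"yaw":0,"grip":1},{"x":0,"y":120,"z":-100,"yaw":0,"grip":1}]}}

```text
time_s: 34.6
ee_pos: [0.5407, -0.0208, 0.1872]
ee_rot: [-0.05, 0.999, -0.003, 0.01]
wrist_force: [-0.7, -0.4, -5.8]
gripper_width: 0.0319
```

Run:
```python
from h import *
st()
go(.563,.046,.054,0)
```

```text
34.6 [ 0.5407 -0.0208  0.1872] yaw 0.1 F [-0.7 -0.4 -5.8] w 0.0319
xyz [-26.4  65.2 133.2] yaw 0.1 rows 2.4 0.5
```

>>> {"fn": "drive_tool", "kwargs": {"commands": [{"x":-9,"y":22,"z":0,"yaw":0.05,"grip":1},{"x":-20,"y":50,"z":0,"yaw":0.1,"grip":1},{"x":-26,"y":65,"z":0,"yaw":0.1,"grip":1},{"x":-26,"y":65,"z":20,"yaw":0.1,"grip":1},{"x":-26,"y":65,"z":60,"yaw":0.1,"grip":1},{"x":-26,"y":65,"z":95,"yaw":0.1,"grip":1},{"x":-26,"y":65,"z":118,"yaw":0.1,"grip":1},{"x":-26,"y":65,"z":128,"yaw":0.1,"grip":1},{"x":-26,"y":65,"z":131,"yaw":0.1,"grip":1},{"x":-26,"y":65,"z":133,"yaw":0.1,"grip":1}]}}

```text
time_s: 35.85
ee_pos: [0.563, 0.0455, 0.0548]
ee_rot: [-0.0, 1.0, -0.003, 0.01]
wrist_force: [-0.3, -0.1, -5.3]
gripper_width: 0.0314
```

>>> {"fn": "drive_tool", "kwargs": {"commands": [{"x":0,"y":0,"z":1.5,"yaw":0,"grip":1},{"x":0,"y":0,"z":2.5,"yaw":0,"grip":1},{"x":0,"y":0,"z":2.5,"yaw":0,"grip":0.5},{"x":0,"y":0,"z":2,"yaw":0,"grip":0.4},{"x":0,"y":0,"z":2,"yaw":0,"grip":0.4},{"x":0,"y":0,"z":-10,"yaw":0,"grip":0.4},{"x":0,"y":0,"z":-60,"yaw":0,"grip":0.4},{"x":0,"y":0,"z":-120,"yaw":0,"grip":0.4},{"x":0,"y":-40,"z":-170,"yaw":0,"grip":0.4},{"x":0,"y":-100,"z":-200,"yaw":0,"grip":0.4}]}}

```text
time_s: 37.1
ee_pos: [0.5592, -0.0483, 0.2567]
ee_rot: [-0.001, 1.0, -0.003, 0.012]
wrist_force: [0.4, -0.0, -0.9]
gripper_width: 0.0561
```

Run:
```python
from h import *
st(); im,p=snap('wrist','w9.png'); print(proj(p,(.563,.126,.073)),proj(p,(.563,.046,.073)))
cv2.imwrite('pics/m10.png',im[:340])
go(.57,-.42,.25,-.06)
```

```text
37.1 [ 0.5592 -0.0483  0.2567] yaw 0.003 F [ 0.4 -0.  -0.9] w 0.0561
[484.90356118 177.88952141] [410.87914041 177.62376759]
xyz [ -10.5 -365.8   13.1] yaw 0.059 rows 5.9 0.3
```

View pics/m10.png

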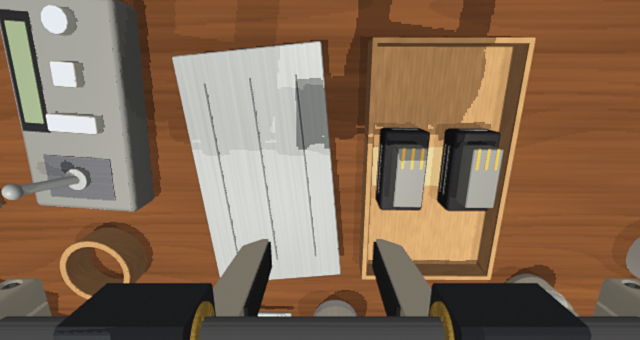

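Both packs are side by side in the tray at px (403,178) and (477,178). Now the toggle goes off, pushed from its -y side.

>>> {"fn": "drive_tool", "kwargs": {"commands": [{"x":-2,"y":-50,"z":0,"yaw":0,"grip":1},{"x":-4,"y":-110,"z":0,"yaw":0.059,"grip":1},{"x":-6,"y":-170,"z":0,"yaw":0.059,"grip":1},{"x":-8,"y":-230,"z":0,"yaw":0.059,"grip":1},{"x":-10,"y":-290,"z":0,"yaw":0.059,"grip":1},{"x":-10,"y":-345,"z":5,"yaw":0.059,"grip":1},{"x":-10,"y":-364,"z":10,"yaw":0.059,"grip":1},{"x":-10,"y":-364,"z":20,"yaw":0.059,"grip":1},{"x":-10,"y":-364,"z":50,"yaw":0.059,"grip":1},{"x":-10,"y":-364,"z":80,"yaw":0.059,"grip":1}]}}

```text
time_s: 38.4
ee_pos: [0.5717, -0.417, 0.1827]
ee_rot: [0.029, 0.999, -0.004, 0.014]
wrist_force: [0.3, 0.2, -0.4]
gripper_width: 0.0003
```

Run:
```python
from h import *
st(); go(.57,-.42,.097,-.06); go(.57,-.345,.097,-.06)
```

```text
38.4 [ 0.5717 -0.417   0.1827] yaw -0.058 F [ 0.3  0.2 -0.4] w 0.0003
xyz [ 3.9 -2.5 85.7] yaw 0.002 rows 1.4 0.0
xyz [ 8.3 72.3 85. ] yaw 0.002 rows 1.8 0.0
```

>>> {"fn": "drive_tool", "kwargs": {"commands": [{"x":4,"y":-2,"z":50,"yaw":0,"grip":1},{"x":4,"y":-2,"z":85,"yaw":0,"grip":1},{"x":5,"y":10,"z":85,"yaw":0,"grip":1},{"x":6,"y":30,"z":85,"yaw":0,"grip":1},{"x":7,"y":48,"z":85,"yaw":0,"grip":1},{"x":8,"y":62,"z":85,"yaw":0,"grip":1},{"x":8,"y":72,"z":85,"yaw":0,"grip":1},{"x":8,"y":72,"z":85,"yaw":0,"grip":1},{"x":8,"y":50,"z":70,"yaw":0,"grip":1},{"x":8,"y":30,"z":30,"yaw":0,"grip":1}]}}

```text
time_s: 39.65
ee_pos: [0.5654, -0.3871, 0.1506]
ee_rot: [0.029, 0.999, -0.003, 0.012]
wrist_force: [0.2, -0.3, 0.7]
gripper_width: 0.0005
```

>>> {"fn": "drive_tool", "kwargs": {"commands": [{"x":8,"y":-20,"z":-50,"yaw":0,"grip":1},{"x":16,"y":-40,"z":-90,"yaw":0,"grip":1},{"x":60,"y":-60,"z":-100,"yaw":0,"grip":1},{"x":100,"y":-80,"z":-100,"yaw":0,"grip":1},{"x":130,"y":-100,"z":-100,"yaw":0,"grip":1},{"x":130,"y":-100,"z":-100,"yaw":0,"grip":1},{"x":130,"y":-100,"z":-100,"yaw":0,"grip":1},{"x":130,"y":-100,"z":-100,"yaw":0,"grip":1},{"x":130,"y":-100,"z":-100,"yaw":0,"grip":1},{"x":130,"y":-100,"z":-100,"yaw":0,"grip":1}]}}

```text
time_s: 40.9
ee_pos: [0.4278, -0.4784, 0.2477]
ee_rot: [0.029, 1.0, -0.003, 0.012]
wrist_force: [-0.1, -0.2, 1.2]
gripper_width: 0.0005
```

Run:
```python
from h import *
st(); s,_=snap('side','s9.png'); t,_=snap('top','t9.png')
cv2.imwrite('pics/m11.png',np.vstack([cv2.resize(t[120:280,140:500],(675,300)),np.hstack([cv2.resize(s[110:310,230:430],(300,300)),np.zeros((300,375,3),np.uint8)])]))
```

```text
40.9 [ 0.4278 -0.4784  0.2477] yaw -0.058 F [-0.1 -0.2  1.2] w 0.0005
```

View pics/m11.png

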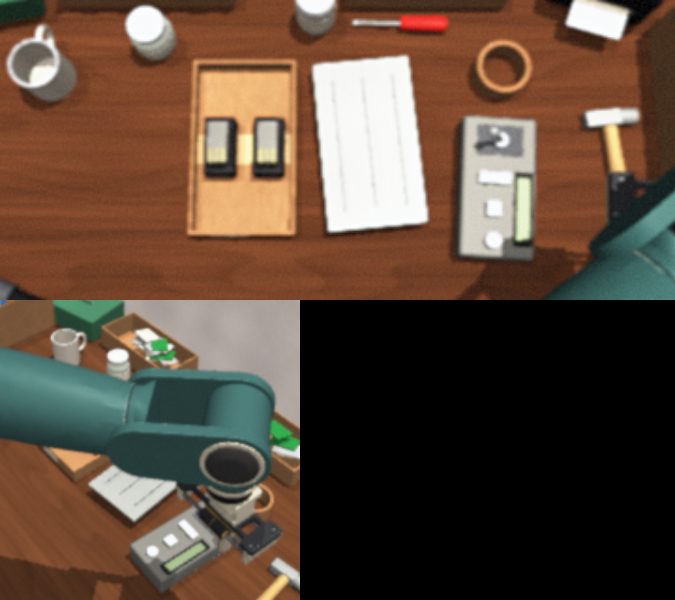

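The toggle is back off, with the same look as at the start (shadow to the left, bat leaning left). Both packs are upright in the tray, the bystanders haven't moved, and the arm is clear at z 0.25.

```bash
python3 -c "
from h import *
arm.sign_off(); st()"
```

```text
the job is handed in; nothing more can be done
the job is handed in; nothing more can be done
```

I carried out every step in order and handed the job in at about 41 s robot time; no verdict was reported. Two packs were present.

- **Sequence:** I flipped the toggle on, pressed the round key, and set both packs on the plate. I then pressed the square key and the bar key one at a time, moved both packs into the tray, and flipped the toggle off.
- **Key presses:** no key travel can be read, so I judged each press by TCP height and force. All three reached about 6 mm down with forces at or above 18 N. The round key reached about 38 N, harder than needed.
- **Knocked pack:** the second pack was pushed about 5 cm on the plate after the keys were pressed and before I picked it up. I measured it again before grasping it.
- **Last checks:** the final pictures show both packs upright and side by side in the tray, the toggle leaning to its off side, the other things apparently where they were, and the arm clear.
- **Disagreements:**
  - One two-view rail height read 56 mm, and the first look gave 61–62 mm, against the nominal 68 mm. I put this down to pixel error, and the grasps held (32 mm width, about 4–6 N load).
  - The toggle pivot's y measured about 1 cm off the line of the keys, and I used the measured value.

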